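# Ratchet-clamp the radiometer on its rail

## Robot

A 6-joint arm with a two-finger parallel gripper is mounted at the origin on the work surface. World frame = base frame: x ahead of the robot, y to its left, z up, the work surface at z = 0. Lengths are in mm, angles in rad, forces in N, time in s.
With the tool pointing down it reaches from about 250 to 800 mm from the base axis. Payload 3.9 kg.
Tool frame: the origin (TCP) lies on the centre line of the jaws, within the pads' length; the fingertips stand 14 mm ahead of it and the grasp point (between the pads) lies 5 mm behind it; z points along the fingers, y is the line along which they close (so a half turn about z gives the same grasp; the last joint's range is limited). The gripper opens to 85 mm and grips with 20 to 120 N. Pads are 22 mm wide; open, the fingers measure 114 mm over their backs; the gripper's body (76 mm by 85 mm) begins 54 mm behind the grasp point. The pads swing forward as they close: fully open they stand 13 mm farther back than shut.
Start: joints at [-1.341, 0.26, -0.138, 1.173, 0, 1.571], TCP at [119.582, -511.19, 245.304] pointing down, gripper open.
Joint ranges: [-2.78, 2.78], [-0.83, 1.72], [-1.28, 1.37], [-1.9, 2.12], [-1.57, 1.48], [-3.14, 3.14]. Speed limits (rad/s): [2.57, 2.57, 3.14, 3.14, 3.14, 3.14].

## Interface

Orientations are given as a unit quaternion [x, y, z, w].
In Python, from rig import arm, fingers, planner, imaging, ticket, status gives the robot as it stands. The module is installed in compiled form; this text tells all that it offers. Calls block until the motion is done:
- arm.move_to(position, orientation): joint-space move of the TCP to a pose.
- arm.move_straight(position, attitude=None, velocity=150): straight line of the TCP; attitude=None keeps the orientation; velocity is the mean speed in mm/s.
- arm.goto_joints(angles): joint-space move.
- fingers.release() and fingers.gripper_close(): open the fingers fully, or close them until they stop; the grip force is fixed at half the most.
- arm.sleep(seconds).
- planner.ik(position, orientation): joint angles nearest the present ones, or None.
- imaging.camera(name): name is "side" or "top" or "wrist"; returns a dict with "color" (420x560x3 uint8, red, green, blue), "z_map" (420x560 float32, mm along the optical axis (not along the pixel's ray), 0 where there is no reading), "camera_matrix" (3x3 intrinsics, pixels), "k1" (the pictures are not rectified: a ray, as slopes to the right and down, at radius r is drawn at 1 + k1 r^2 times it, then the intrinsics apply), "R" (3x3) and "t" (3): a world point X has camera coordinates R X + t. Camera axes: x right, y down, z forward; pixel columns grow to the right and rows downward; lengths in mm; the calibration is good to about 2 mm. A picture is of the moment at which its call begins.
A pose or a line that the arm cannot do raises arm.MotionError and nothing moves.
- ticket.job_done(): hands the job in; it is judged then, once.
Trained networks look in a picture, given as the dict that the camera call returned (one of the last four; its "shot" number tells which), for a name from the list of things; names that differ only in an ending like _2 or _b are one class to them, and where a whole thing is asked for, a point or a joint stands for the part that bears it (a point fixed in the world has none). Each returns a list of dicts, best first, with "conf" (0 to 1); they miss things now and then, are a little off and sometimes report something else, mostly with a low value. They report only what shows in the picture. A call takes as long as a camera call. They do not tell look-alikes from the thing itself.
- imaging.recognise(thing, picture): "point" ([column, row] in pixels, amid what is visible of it).
- imaging.mark_of(thing, picture): "point" ([column, row] in pixels: a listed point, or the origin of a listed thing).
Readings, each from a call of its own:
- status.get_time(): time.
- status.get_joints(): joint angles.
- status.get_qvel(): joint speeds.
- status.get_effort(): joint torques, N m.
- status.get_tool_pos(): TCP position.
- status.get_tool_rot(): TCP orientation.
- status.get_wrist_force(): force on the tool from outside, world axes, zero at the start.
- status.get_ft_torque(): the same for the moment, N m.
- status.get_gripper_width(): opening from 0.0 (shut) to 1.0 (fully open).
- status.get_grasp_force(): force on a finger pad.
Only numpy, scipy, OpenCV 4.12 (cv2) and the standard library are available. Lean on these libraries where they do the work, as an engineer would, in place of code of your own. Each camera call takes 0.05 s, during which the arm holds its last target. There are 200 camera calls.

## Task

The radiometer stands loose in the ratchet clamp. Swing the clamp's lever back and forth by its upright handle until the sprung pad has pushed the radiometer against the fixed stop and clamps it firmly (the handle then resists a push with about 16 N), but do not overtighten; then swing the lever back to its rest stop and leave it there. Do not touch the radiometer or disturb the things lying around.

Things in the scene. Friction and masses are not known exactly. Their poses are not given: they have to be found in the camera images.
- clamp: fixed aluminium base plate of the ratchet clamp, 295 x 100 x 20 mm, flat on the table. Origin on the table under the wheel's upright axle. x points from the wheel along the plate to jaw, radiometer and stop; y left of that, z up. Beside the wheel, at y 55 to 100 mm, a block 57 mm high holds the sprung holding pawl, which keeps the wheel from turning back
- wheel: toothed steel ratchet wheel, 84 mm across, 38 to 50 mm above the table, under the lever, 16 teeth (0.393 rad a notch), turning counter-clockwise seen from above. Each notch moves the pad 3.9 mm. Once the radiometer is squeezed, each further notch adds about 50 N of clamping and 4 N at the handle. A notch not completed is lost when the lever goes back. 4 to 13 notches are needed in all
- lever: flat steel bar, 22 mm wide, top 65 mm above the table, swinging level about the axle (origin, at table height); it reaches 130 mm along its own -x. Angle about z to the clamp's x: hard stops at -0.75 and +0.75 rad, stays where left. Positive (handle towards the clamp's -y) DRIVES the wheel, 2 or 3 notches a swing; negative clicks back freely. REST STOP: -0.75 rad, handle on the +y side
- handle (a point): middle of the lever's upright handle: black round post, 18 mm thick, 65 to 120 mm above the table, 130 mm from the axle; this point is 95 mm high. It resists with about 3 N when swung free. Firm (40 to 240 N of clamping, latched): a drive push of about 14 to 18 N no longer moves it on; stop there and let it go back. Over 265 N (about 23 N at the handle) is overtightened
- pad: steel pressure pad, 56 mm wide, 26 mm high, on two springs (13 N/mm) before the moving jaw; its +x face presses the radiometer's base. Axes as the clamp's; origin at table height, 95 mm behind that face. It advances along the clamp's x with the wheel, by an amount that differs from start to start, until it squeezes
- instrument: radiometer: black box head 80 x 58 x 60 mm with a short lens barrel, on a post on an aluminium base block 60 x 60 x 30 mm; 146 mm tall, about 0.7 kg, standing loose on the plate between pad and stop, 1 to 5 mm short of the stop. Origin at the centre of the base's underside, 20 mm above the table; x (lens) along the clamp's x
- stop: fixed steel stop block bolted on the clamp plate, 30 mm along the clamp's x, 80 mm wide, 36 mm high; origin at the centre of its underside, its -x face 15 mm from it; its place along the plate differs from start to start
- driver: screwdriver lying beside the clamp, a bystander
- aperture: steel aperture ring, 52 mm across, 12 mm high, lying flat beside the clamp, a bystander
- airduster: air duster can, 52 mm across, 130 mm high, standing beside the clamp, a bystander
Mind the look-alikes: they are no part of the job. What is shaped like the instrument but blue, pink or red is not meant.

How it is judged:
By the outcome, as a careful person would: the job done as asked, in the order asked, and still so for the second after the job is handed in, with the robot touching nothing.
It also fails if it takes over 72 s, if anything falls off the work surface, if the arm or the gripper's body presses on something with over 40 N, if the wrist force passes 120 N, or if a joint passes its speed limit or range.

## Working session

There is one attempt and no reset: what is moved stays moved. The work goes in short steps, each a Python script; the robot and the scene stay as the last script left them, time stands still between calls to the robot, and variables do not carry over. Pictures are saved under pics/ and viewed, at most 10 in all, crops included, and the job is handed in when it is done.

```bash
mkdir -p pics; cat > h.py <<'E'
import numpy as np, cv2
from rig import arm, fingers, planner, imaging, ticket, status
def ray(p,px):
    K=np.array(p["camera_matrix"]);x=(px[0]-K[0,2])/K[0,0];y=(px[1]-K[1,2])/K[1,1]
    rd=np.hypot(x,y);r=rd
    for _ in range(20): r=rd/(1+p["k1"]*r*r)
    s=r/rd if rd>0 else 1
    return np.array([x*s,y*s,1.])
def at_z(p,px,z):
    R=np.array(p["R"]);t=np.array(p["t"]);d=R.T@ray(p,px);o=-R.T@t
    return o+d*(z-o[2])/d[2]
def depth(p,px):
    R=np.array(p["R"]);t=np.array(p["t"]);c,r=int(round(px[0])),int(round(px[1]))
    w=p["z_map"][max(r-1,0):r+2,max(c-1,0):c+2];w=w[w>0]
    return R.T@(ray(p,px)*np.median(w)-t) if len(w) else None
def save(p,n): cv2.imwrite("pics/"+n,p["color"][:,:,::-1])
E
python3 - <<'E'
from h import *
np.set_printoptions(precision=1,suppress=True)
for n in("top","side"):
    p=imaging.camera(n);save(p,n+"1.png")
    Z={"clamp":0,"lever":0,"handle":95,"pad":0,"instrument":20,"stop":20,"wheel":44,"airduster":0,"driver":0,"aperture":0}
    for k,z in Z.items():
        for d in imaging.mark_of(k,p)[:3]: print(n,k,round(d["conf"],2),np.array(d["point"]),at_z(p,d["point"],z))
print(status.get_time(),status.get_tool_rot())
E
```

```text
top clamp 0.75 [278.4 198.7] [610.4   7.3   0. ]
top lever 0.66 [278.  191.7] [627.8   8.2   0. ]
top handle 0.78 [256.1 243.2] [499.5  59.4  95. ]
top pad 0.47 [279.2 190.2] [631.5   5.2   0. ]
top pad 0.23 [356.7 172.8] [ 674.7 -188.2    0. ]
top instrument 0.78 [338.2 124.3] [ 793.3 -141.6   20. ]
top instrument 0.72 [405.1 183. ] [ 646.3 -305.    20. ]
top instrument 0.67 [285.2 136.4] [762.6  -9.9  20. ]
top stop 0.63 [282.5 115.7] [815.   -3.6  20. ]
top wheel 0.73 [275.1 199.7] [603.6  15.7  44. ]
top airduster 0.75 [354.4 173.8] [ 672.1 -182.4    0. ]
top driver 0.96 [186.8 180.8] [655.9 234.8   0. ]
top driver 0.44 [286.6 133.3] [775. -14.   0.]
top aperture 0.75 [286.3 132. ] [778.3 -13.2   0. ]
top aperture 0.68 [226.5 145.8] [743.7 136.4   0. ]
side clamp 0.6 [255.  250.2] [619.9   7.8  -0. ]
side lever 0.73 [254.  249.7] [622.7   7.    0. ]
side handle 0.94 [299.3 236. ] [498.8  62.6  95. ]
side pad 0.66 [253.4 252.7] [618.7  17.5  -0. ]
side instrument 0.9 [382.7 256.9] [364.1 -39.5  20. ]
side instrument 0.63 [200.6 224. ] [767.4 -12.8  20. ]
side instrument 0.62 [300.  189.9] [ 625.3 -262.7   20. ]
side stop 0.87 [184.9 219.9] [812.2 -14.7  20. ]
side airduster 0.84 [272.9 204.2] [ 673.5 -197.3    0. ]
side airduster 0.33 [298.5 234.5] [558.8 -85.3   0. ]
side driver 0.72 [252.7 250.9] [623.1  12.1   0. ]
side driver 0.67 [172.6 313.1] [662.2 236.    0. ]
side aperture 0.85 [168.9 269. ] [747.4 134.5   0. ]
1.1 [ 1.   0.1 -0.  -0. ]
```

View pics/top1.png

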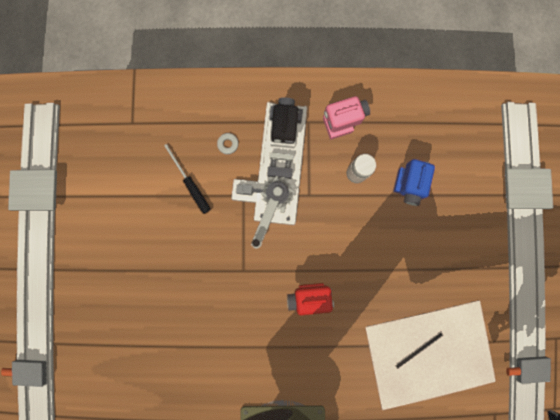

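View pics/side1.png

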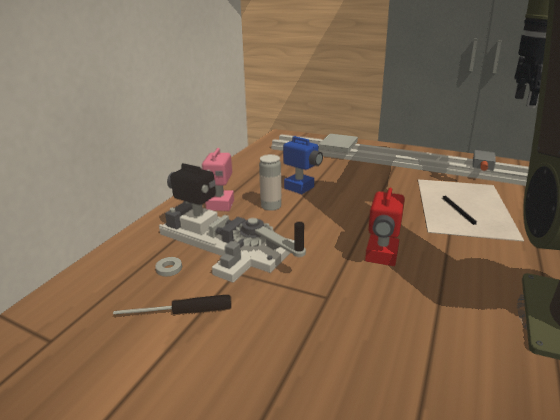

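The clamp's axle is around top pixel (277,192), with the handle at (256,243) on the +y side. The radiometer is the black one at (285,120). The red, pink and blue look-alikes are all clear of the lever's sweep. Next I'll go closer with the wrist camera.

```bash
cat >> h.py <<'E'
from scipy.spatial.transform import Rotation as Ro
def quat(phi,sgn):
    y=sgn*np.array([np.sin(phi),-np.cos(phi),0]);z=np.array([0,0,-1.]);x=np.cross(y,z)
    return Ro.from_matrix(np.c_[x,y,z]).as_quat()
E
python3 - <<'E'
from h import *
np.set_printoptions(precision=2,suppress=True)
A=np.array([615,8.])
for s in(1,-1):
  for phi in(-.85,-.4,0,.66):
    p=np.r_[A-130*np.array([np.cos(phi),np.sin(phi)]),95]
    q=planner.ik(p,quat(phi,s)); print(s,phi,None if q is None else np.array(q))
s=1 if abs((planner.ik([480,60,330],quat(-.4,1)) or [9]*6)[5])<abs((planner.ik([480,60,330],quat(-.4,-1)) or [9]*6)[5]) else -1
print(s)
arm.move_to([500,40,300],quat(-.1,s))
p=imaging.camera("wrist");save(p,"w1.png")
for n in("wrist","top"):
    if n!="wrist": p=imaging.camera(n)
    for k,z in {"clamp":0,"lever":0,"handle":95,"stop":20,"wheel":44,"pad":0}.items():
        for d in imaging.mark_of(k,p)[:2]: print(n,k,round(d["conf"],2),np.array(d["point"]),at_z(p,d["point"],z))
print(status.get_time(),status.get_wrist_force())
E
```

```text
1 -0.85 [ 0.2   0.39 -0.36  0.82  0.   -2.09]
1 -0.4 [ 0.12  0.33 -0.46  0.78  0.   -2.62]
1 0 [ 0.02  0.31 -0.49  0.77  0.   -3.13]
1 0.66 [-0.14  0.36 -0.42  0.8   0.    2.34]
-1 -0.85 [ 0.2   0.39 -0.36  0.82  0.    1.05]
-1 -0.4 [ 0.12  0.33 -0.46  0.78  0.    0.52]
-1 0 [ 0.02  0.31 -0.49  0.77  0.    0.02]
-1 0.66 [-0.14  0.36 -0.42  0.8   0.   -0.8 ]Traceback (most recent call last):
  File "<stdin>", line 8, in <module>
ValueError: The truth value of an array with more than one element is ambiguous. Use a.any() or a.all()
```

```bash
python3 - <<'E'
from h import *
np.set_printoptions(precision=2,suppress=True)
arm.move_to([490,40,300],quat(-.1,-1))
p=imaging.camera("wrist");save(p,"w1.png")
for n in("wrist","top"):
    if n!="wrist": p=imaging.camera(n)
    for k,z in {"clamp":0,"lever":0,"handle":95,"stop":20,"wheel":44,"pad":0}.items():
        for d in imaging.mark_of(k,p)[:2]: print(n,k,round(d["conf"],2),np.array(d["point"]),at_z(p,d["point"],z))
print(status.get_time(),status.get_wrist_force())
E
```

```text
wrist clamp 0.73 [264.9 277.7] [625.34   9.83   0.  ]
wrist clamp 0.58 [447.9 286.1] [659.56 235.97   0.  ]
wrist lever 0.64 [267.1 277.1] [624.8   12.65   0.  ]
wrist handle 0.86 [303.  196.1] [501.49  61.24  95.  ]
wrist wheel 0.87 [261.3 277.6] [603.33   9.56  44.  ]
top clamp 0.56 [277.6 196.7] [615.34   9.25   0.  ]
top lever 0.64 [278.1 192.5] [625.77   7.97   0.  ]
top stop 0.42 [281.2 115. ] [816.82  -0.35  20.  ]
top wheel 0.7 [273.3 198.3] [606.97  19.95  44.  ]
top pad 0.71 [272.5 195.9] [617.37  21.84   0.  ]
4.175 [-0.14  0.1   0.48]
```

View pics/w1.png

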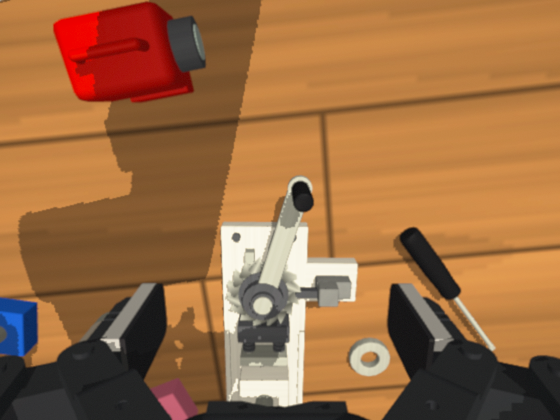

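The wrist picture shows the handle at (303,196), the lever hub at (263,303), and the pawl block at (328,290) on the +y side. I'll get the axle from the hub and the plate edges, then start.

```bash
python3 - <<'E'
from h import *
np.set_printoptions(precision=1,suppress=True)
p=imaging.camera("wrist")
for px in [(263,303),(280,260),(303,196),(301,205),(301,187)]: print(px,depth(p,px),at_z(p,px,70))
for px in [(222,226),(307,224),(229,400),(303,400)]: print(px,at_z(p,px,20))
E
```

```text
(263, 303) [617.9  11.9  74.5] [620.5  11.4  70. ]
(280, 260) [575.2  34.1  64.8] [572.9  34.3  70. ]
(303, 196) [495.   60.9 120. ] [507.8  63.2  70. ]
(301, 205) [502.6  58.6 120.1] [516.7  60.6  70. ]
(301, 187) [492.3  60.8  97.5] [498.6  62.   70. ]
(222, 226) [546.4 -29.   20. ]
(307, 224) [553.7  67.5  20. ]
(229, 400) [787.1 -53.9  20. ]
(303, 400) [796.9  43.3  20. ]
```

```bash
cat >> h.py <<'E'
A=np.array([619,10.]); YAW=-0.10; Z=84
def pose(rel,off):
    f=rel+YAW;t=np.array([np.sin(f),-np.cos(f)])
    return np.r_[A-130*np.array([np.cos(f),np.sin(f)])+off*t,Z],quat(f,-1),t
def go(rel,off,v=150):
    p,q,t=pose(rel,off);arm.move_straight(p,q,velocity=v)
    F=np.array(status.get_wrist_force()); f=-F[:2]@t   # + = resisting drive
    return f
def where(off):  # lever angle implied by the actual TCP
    p=np.array(status.get_tool_pos())[:2]-A; r=np.hypot(*p)
    return np.arctan2(-p[1],-p[0])-YAW-np.arctan2(off,130)
E
python3 - <<'E'
from h import *
p,q,t=pose(-.295,0)
arm.move_to(np.r_[p[:2],160],q)
print(status.get_time(),[round(v,1) for v in status.get_wrist_force()])
arm.move_straight(p,velocity=100)
print(status.get_time(),[round(v,1) for v in status.get_wrist_force()])
for rel,off in [(-.295,-25),(-.4,-33),(-.55,-33),(-.65,-33),(-.7,-33),(-.74,-33),(-.77,-33)]:
    f=go(rel,off); print(rel,round(f,1),round(where(-33),3),round(status.get_time(),2))
    if f<-8: break
p=imaging.camera("wrist");save(p,"w2.png")
E
```

```text
4.85 [np.float64(0.5), np.float64(-0.8), np.float64(0.4)]
5.7583 [np.float64(-0.5), np.float64(0.1), np.float64(-0.0)]
-0.295 -0.6 -0.243 6.08
-0.4 -0.9 -0.399 6.37
-0.55 -0.1 -0.544 6.67
-0.65 -1.2 -0.643 6.92
-0.7 -3.5 -0.689 7.17
-0.74 0.0 -0.746 7.42
-0.77 0.2 -0.774 7.67
```

View pics/w2.png

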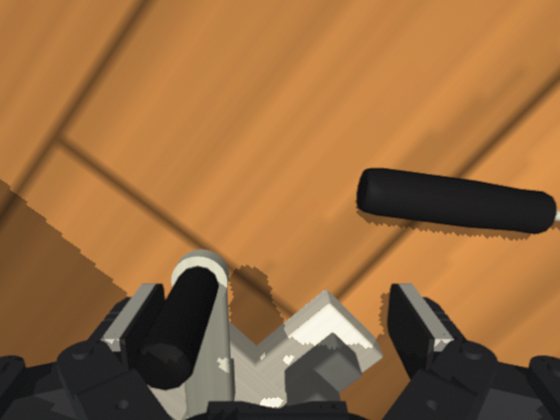

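The handle sits against the trailing finger at (185,320), as planned, and the screwdriver is clear. I'll continue to the rest stop, then drive with force checks at each step.

```bash
cat >> h.py <<'E'
def back(start=0.5):
    L=[]
    for rel in [r for r in(.4,.1,-.2,-.5) if r<start]: go(rel,-33,250)
    for rel in np.arange(-.65,-1.0,-.04):
        f=go(rel,-33); L.append((round(rel,2),round(f,1),round(where(-33),3)))
        if f<-8: break
    print("back",L,round(status.get_time(),1)); return rel
def drive(limit=14.5,first=-.75,end=.85,stop=.66):
    L=[]
    go(-.72,20,250)
    for rel in np.arange(first,end,.1):
        f=go(rel,33)
        if f>6:
            f=np.median([f]+[-np.array(status.get_wrist_force())[:2]@pose(rel,33)[2] for _ in range(4)])
        L.append((round(rel,2),round(f,1),round(where(33),3)))
        if f>limit: break
    print("drive",L,round(status.get_time(),1)); return rel,f
E
python3 - <<'E'
from h import *
back(-.6); r,f=drive(12)
E
```

```text
back [(np.float64(-0.65), np.float64(-0.0), np.float64(-0.648)), (np.float64(-0.69), np.float64(-0.7), np.float64(-0.699)), (np.float64(-0.73), np.float64(-1.1), np.float64(-0.733)), (np.float64(-0.77), np.float64(0.0), np.float64(-0.77)), (np.float64(-0.81), np.float64(-6.6), np.float64(-0.778)), (np.float64(-0.85), np.float64(-17.1), np.float64(-0.78))] 9.2
drive [(np.float64(-0.75), np.float64(-0.5), np.float64(-0.756)), (np.float64(-0.65), np.float64(0.9), np.float64(-0.655)), (np.float64(-0.55), np.float64(0.9), np.float64(-0.555)), (np.float64(-0.45), np.float64(-0.1), np.float64(-0.448)), (np.float64(-0.35), np.float64(0.0), np.float64(-0.35)), (np.float64(-0.25), np.float64(0.0), np.float64(-0.252)), (np.float64(-0.15), np.float64(0.5), np.float64(-0.153)), (np.float64(-0.05), np.float64(-0.2), np.float64(-0.05)), (np.float64(0.05), np.float64(0.7), np.float64(0.049)), (np.float64(0.15), np.float64(0.8), np.float64(0.147)), (np.float64(0.25), np.float64(1.0), np.float64(0.245)), (np.float64(0.35), np.float64(0.1), np.float64(0.35)), (np.float64(0.45), np.float64(-0.3), np.float64(0.448)), (np.float64(0.55), np.float64(1.3), np.float64(0.546)), (np.float64(0.65), np.float64(1.5), np.float64(0.643)), (np.float64(0.75), np.float64(2.2), np.float64(0.745))] 13.7
```

```bash
python3 - <<'E'
from h import *
for r in(.78,.81,.84,.87):
    f=go(r,33); print(r,round(f,1),round(where(33),3))
    if f>8: break
p=imaging.camera("wrist");save(p,"w3.png")
print([(round(d["conf"],2),at_z(p,d["point"],95).round(1)) for d in imaging.mark_of("handle",p)[:2]])
E
```

```text
0.78 10.6 0.748
[(0.78, array([515.9, -67.9,  95. ]))]
```

View pics/w3.png

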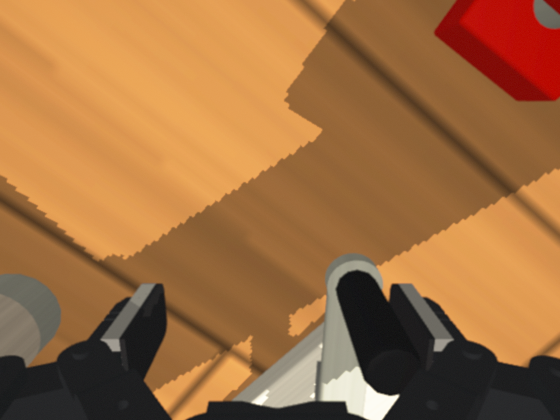

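The positive stop is at 0.748, so the geometry is right. Next come the strokes, with a force check at every step.

```bash
cat >> h.py <<'E'
def drive(limit=11):
    L=[];go(-.72,20,250)
    for rel in np.r_[-.75,np.arange(-.6,.62,.1),.66,.70,.73,.75,.77]:
        f=go(rel,33); t=pose(rel,33)[2]
        if f>5: f=np.mean([f]+[-np.array(status.get_wrist_force())[:2]@t for _ in range(4)])
        w=where(33);L.append((round(float(rel),2),round(float(f),1),round(float(rel-w),3)))
        if f>limit and w<.735: break
    print("drive",*L,round(status.get_time(),1)); return rel,w,f
def back(start=0.5,lim=-8):
    for rel in [r for r in(.4,.1,-.2,-.5,-.65,-.72) if r<start]: go(rel,-33,250)
    for rel in np.arange(-.77,-.95,-.03):
        f=go(rel,-33)
        if f<lim: break
    print("back",round(rel,2),round(f,1),round(where(-33),3),round(status.get_time(),1))
E
python3 - <<'E'
from h import *
for i in range(2):
    back(); r,w,f=drive()
    if w<.735: break
E
```

```text
back -0.83 -14.8 -0.78 17.3
drive (-0.75, 0.6, 0.008) (-0.6, 0.8, 0.005) (-0.5, 0.1, -0.0) (-0.4, 0.7, 0.002) (-0.3, 0.4, 0.003) (-0.2, -0.0, 0.004) (-0.1, 0.5, 0.003) (-0.0, 0.8, 0.002) (0.1, -0.1, 0.003) (0.2, 1.0, 0.003) (0.3, 0.4, 0.001) (0.4, 0.4, 0.001) (0.5, 0.2, 0.003) (0.6, 2.1, 0.007) (0.66, 4.4, 0.012) (0.7, 5.4, 0.013) (0.73, 3.3, 0.006) (0.75, 4.4, 0.005) (0.77, 10.8, 0.023) 22.5
back -0.83 -14.3 -0.78 25.8
drive (-0.75, 1.8, 0.013) (-0.6, 3.6, 0.014) (-0.5, 5.9, 0.016) (-0.4, 4.5, 0.01) (-0.3, 5.6, 0.011) (-0.2, 7.6, 0.014) (-0.1, 8.0, 0.017) (-0.0, 5.6, 0.012) (0.1, 9.1, 0.017) (0.2, 10.3, 0.022) (0.3, 12.3, 0.028) 29.0
```

Squeezing has begun, and each notch adds about 4 N. Latches fall near -0.45, -0.06, 0.33 and 0.72. I'll finish the notch at 0.33, then push only until about 15 N, staying short of the next notch.

```bash
python3 - <<'E'
from h import *
for rel in(.34,.38,.42,.46,.5,.54,.58):
    f=go(rel,33,100);t=pose(rel,33)[2]
    f=np.mean([-np.array(status.get_wrist_force())[:2]@t for _ in range(6)])
    print(rel,round(f,1),round(where(33),3),round(status.get_time(),1))
    if f>14.2 and rel>.4: break
E
```

```text
0.34 14.6 0.306 29.2
0.38 15.5 0.342 29.5
0.42 12.6 0.386 29.7
0.46 11.7 0.429 30.0
0.5 13.2 0.463 30.2
0.54 14.3 0.498 30.5
```

```bash
python3 - <<'E'
from h import *
back(.55); go(-.75,0,100)
p=np.array(status.get_tool_pos()); arm.move_straight(np.r_[p[:2],300],velocity=150)
arm.move_to([400,40,300],quat(-.1,-1))
p=imaging.camera("wrist");save(p,"w4.png");q=imaging.camera("top");save(q,"t2.png")
cv2.imwrite("pics/t2c.png",cv2.resize(q["color"][60:270,140:440,::-1],None,fx=2.5,fy=2.5))
for d in imaging.mark_of("handle",p)[:1]+imaging.mark_of("handle",q)[:1]:
    pass
for c in(p,q):
    for d in imaging.mark_of("handle",c)[:1]:
        h=at_z(c,d["point"],95); print(h,np.arctan2(A[1]-h[1],A[0]-h[0])-YAW)
print(status.get_time())
E
```

```text
back -0.83 -15.7 -0.779 33.6
[539.64652831 112.70691983  95.        ] -0.8129745792521957
36.9
```

View pics/t2c.png

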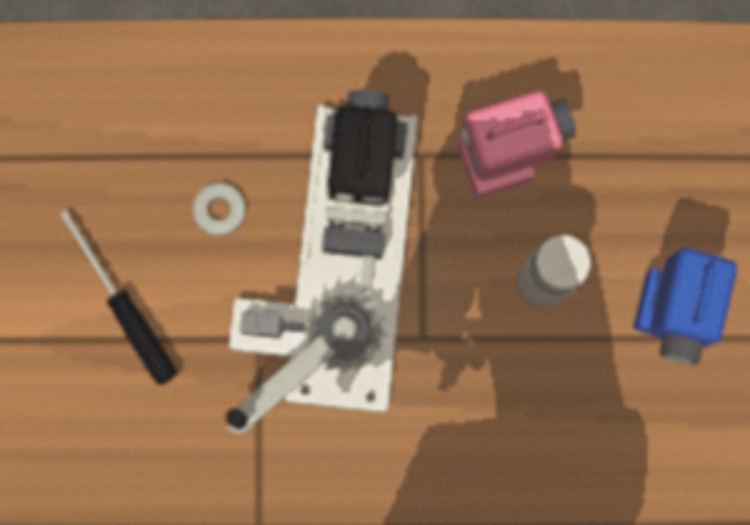

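The picture shows the lever back at rest with the handle at (237,418), the radiometer upright at (363,150) with the pad against its base, and the bystanders where they were. I'm handing the job in.

```bash
python3 -c "
from h import *
print(ticket.job_done(),status.get_time())"
```

```text
the job is handed in; nothing more can be done
the job is handed in; nothing more can be done
```

I handed the job in at about 37 s: the radiometer is clamped at an estimated 150–175 N (the last drive push read 14–15 N), the lever is back at its rest stop, the bystanders look unmoved, and no verdict was reported.

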